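Hang the C-clamps back on the clamp rack after a glue-up

ROBOT

A 7-joint arm with a two-finger parallel gripper is mounted at the origin on the work surface. World frame = base frame: x ahead of the robot, y to its left, z up, the work surface at z = 0. Lengths are in m, angles in rad, forces in N, time in s.
With the tool pointing down it reaches from about 0.425 to 0.925 m from the base axis. Payload 6.8 kg.
Tool frame: the origin (TCP) lies at the very end of the fingers, on their centre line; the grasp point (between the pads) lies 19 mm behind it; z points along the fingers, y is the line along which they close (so a half turn about z gives the same grasp; the last joint's range is limited). The gripper opens to 85 mm and grips with 20 to 120 N. Pads are 22 mm wide; open, the fingers measure 114 mm over their backs; the gripper's body (76 mm by 85 mm) begins 54 mm behind the grasp point. The pads swing forward as they close: fully open they stand 13 mm farther back than shut.
Start: joints at [-1.324, 0.477, 0.022, 1.555, -0.011, 1.109, -0.083], TCP at [0.234, 0.633, 0.231] pointing down, gripper open.
Joint ranges: [-2.96, 2.96], [-0.34, 2.1], [-1.41, 1.46], [0.24, 2.44], [-1.37, 4.51], [0.17, 1.92], [-2.96, 2.96]. Speed limits (rad/s): [2.39, 2.39, 3.14, 3.14, 3.14, 3.14, 3.14].

INTERFACE

Orientations are given as a rotation vector (axis times angle).
In Python, from bench import monitor, optics, r gives the robot as it stands.
- The arm moves only by the shell command python3 -m crank 'ROWS' [OPENING] [FORCE]. ROWS is JSON, a list of rows, each a list of 2 entries, a list of its own where there are three numbers: the shift along the tool's x, y, z in cm, then the turn, a rotation vector about the tool's x, y, z in rad. A call has 1 to 5 rows; each row shifts and turns the commanded pose from where the row before left it, along the tool's axes as they then stand; what a row does not reach is not made up. A row lasts 1/10 s, in which the tool goes at most 50 mm and 8.59 degrees, less where a joint would pass 70% of its speed; a pose out of reach is approached as far as the arm can. A call is refused whole if a number of a shift passes 5 or a number of a turn 0.15, either way. A call with a gripper value outside its range is refused whole. OPENING is the finger opening in cm, from 0 to 8.54, set as the call begins (- or left out, the last holds). The fingers move at their own pace and stop on an object; FORCE is the grip in N (left out, the last holds). Time passes only in rows, so rows that do not move let the fingers close. It gives the time, the measured TCP pose, the force, the opening and the grip force at its end, in the units of the state.
- monitor.get_obs(): the state, without advancing time (a new reading comes with each control period).
- optics.grab_frame(name): name is "scene" or "top" or "wrist"; returns (picture, depth): 384x512x3 uint8, red, green, blue; 384x512 float32, m along the optical axis (not along the pixel's ray), 0 where there is no reading.
- optics.camera_model(name): a dict with "vertical_fov" (degrees; the focal length in pixels is half the picture's height over the tangent of half this angle, whatever the lens; pixels are square), "cx", "cy" (the principal point, pixels), "D" ([k1, k2, p1, p2, k3] as OpenCV has them; the pictures are not rectified), "R" (3x3) and "t" (3): a world point X has camera coordinates R X + t; the wrist camera has in their place "hand_eye" (4x4, takes a point from camera to tool coordinates, whose origin is the TCP and whose axes are the flange's). Camera axes: x right, y down, z forward; pixel columns grow to the right and rows downward; lengths in m; the calibration is good to about 2 mm. A picture is of the moment at which its call begins: read the wrist's pose just before it. camera_model takes no time and is no camera call.
- r.hand_in(): hands the job in; it is judged then, once.
The state is a dict: "clock": time; "joints": joint angles; "qvel": joint speeds; "tau": joint torques, N m; "tcp_pos": TCP position; "orientation": TCP orientation; "contact_force": force on the tool from outside, world axes, zero at the start; "moment": the same for the moment, N m; "grip_width": finger opening in m; "gripper_force": force on a finger pad.
Only numpy, scipy, OpenCV 4.12 (cv2) and the standard library are available. Lean on these libraries where they do the work, as an engineer would, in place of code of your own. Each camera call takes 0.05 s, during which the arm holds its last target. There are 200 camera calls.

TASK

The glue has cured and the screws are already slack: lift the larger and the smaller C-clamp off the glued-up wooden block and hang both on the bar of the clamp rack, spine up with the bar inside the C, wherever there is room between or beside the clamps already there. Lower each one onto the bar rather than dropping it, so that it hangs level and square across the bar and touches no other clamp. Leave the block standing in its place and everything else where it is.

Things in the scene. Friction and masses are not known exactly. Their poses are not given: they have to be found in the camera images.
- clamp_big: Larger dark steel C-clamp on the block, spine up, one rigid piece, 0.5-0.8 kg. Origin: centre of the spine's flat underside, which rests on wood or bar; x level through the loop, along what it straddles; y along the spine to the screw side; z up. Spine 14 wide (x), z 0 to 21, y -55 to 55. Arms below: anvil y -57 to -39, down to z -59; screw y 39 to 57, down to -63.
- clamp_small: Smaller dark steel C-clamp on the block, spine up, turned end for end from the larger (screws to opposite sides), rigid, 0.33-0.5 kg. Origin and axes as the larger's. Spine 12 wide (x), z 0 to 20, y -46 to 46. Arms below: anvil y -48 to -32, down to z -51; screw y 32 to 48, down to -53.
- big_balance (a point): Top of the larger clamp's spine over its centre of mass (clamp y +6, z +21; the mass centre lies 39 lower): pinch the spine here across its 14 mm; it hangs level with this over the bar. Gap inside the C: clamp y -39 (anvil) to +30 (screw pad). Screw along y at z -50, out to a 24 mm round knob ending at y 97. Boss on the screw arm 25 wide (x).
- small_balance (a point): Top of the smaller clamp's spine over its centre of mass (clamp y +6, z +20; the mass centre lies 36 lower): pinch the spine here across its 12 mm; it hangs level with this over the bar. Gap inside the C: clamp y -32 (anvil) to +25 (screw pad). Screw along y at z -42, out to a 22 mm round knob ending at y 84. Boss on the screw arm 22 wide (x).
- blank: The wooden block: two pine boards glued face to face, 280 long (its x), 36 thick (its y), 90 high, loose, standing on its long edge on the bench (0.7 kg). Origin: centre of its underside. The two clamps sit on its top edge (z 90), one near each end, 70 to 100 mm from its middle.
- rack: Bench-top clamp rack, fixed: plywood base 416 x 110 x 18; two plywood cheeks, inner faces at x -190 and +190, 148 high, 60 deep at the top and 100 below; between them one level square aluminium bar 25 x 25 along the rack's x at y 0, its top face 150 above the bench. Origin: centre of the base's underside.
- bar_mid (a point): Middle of the top face of the rack's bar, 150 above the bench; axes as the rack's (x along the bar, y level across it, z up).
- hung_1: A small C-clamp of the same make and size as the smaller one (12 mm wide, origin and axes as there), already hanging on the rack's bar, its screw on the side of the rack's +y. Bystander: leave it hanging where it is.
- hung_2: Another small C-clamp of the same make and size as the smaller one (12 mm wide, origin and axes as there), already hanging on the rack's bar, its screw on the side of the rack's +y. Bystander: leave it hanging where it is.
- glue: White plastic glue bottle with an orange nozzle, 57 in diameter, 187 tall, standing beside the block between the two clamps. Origin: centre of its underside. Bystander.
- socket: Small white porcelain light socket, 64 in diameter at the foot, 44 high, standing on the other side of the block. Origin: centre of its underside. Bystander.
- level: Yellow plastic spirit level, 230 long (x), 22 thick, 40 high, standing on its edge on the bench. Origin: centre of its underside. Bystander.
- jar: Transparent jar with a grey flip-top lid and screws inside, 76 in diameter, 109 tall. Origin: centre of its underside. Bystander.
- mallet: Blue silicone mallet with a wooden handle, lying on the bench: head 56 in diameter and 90 long along y at x 110, handle along x back to x -110. Origin: on the bench under the handle, between head and handle end. Bystander.
Things that resemble listed ones, but are neither listed nor needed, are in the scene too. Leave any blue or red look-alike of the clamp_big alone.

How it is judged:
By the outcome, as a careful person would: the job done as asked, in the order asked, and still so for the second after the job is handed in, with the robot touching nothing.
It also fails if it takes over 69 s, if anything falls off the work surface, if the arm or the gripper's body presses on something with over 40 N, if the wrist force passes 120 N, or if a joint passes its speed limit or range.

## Working session

There is one attempt and no reset: what is moved stays moved. The work goes in short steps, Python scripts to look and compute and a shell command to move; the robot and the scene stay as the last step left them, time stands still between calls to the robot, and variables do not carry over. Pictures are saved under pics/ and viewed, at most 14 in all, crops included, and the job is handed in when it is done.

```bash
ls; mkdir -p pics
cat > h.py <<'E'
import numpy as np, cv2
from bench import monitor, optics, r
from scipy.spatial.transform import Rotation as Ro
def cam(n,obs=None):
    m=optics.camera_model(n); f=192/np.tan(np.radians(m["vertical_fov"])/2)
    K=np.array([[f,0,m["cx"]],[0,f,m["cy"]],[0,0,1]]); D=np.array(m["D"],float)
    if "R" in m: R=np.array(m["R"]);t=np.array(m["t"])
    else:
        H=np.array(m["hand_eye"]); o=obs or monitor.get_obs()
        T=np.eye(4);T[:3,:3]=Ro.from_rotvec(o["orientation"]).as_matrix();T[:3,3]=o["tcp_pos"]
        C=np.linalg.inv(T@H);R=C[:3,:3];t=C[:3,3]
    return K,D,R,t
def grab(n):
    o=monitor.get_obs(); p,d=optics.grab_frame(n); return p,d,cam(n,o)
def onplane(c,px,z):
    K,D,R,t=c; u=cv2.undistortPoints(np.array(px,float).reshape(-1,1,2),K,D).reshape(-1,2)
    d=np.c_[u,np.ones(len(u))]@R; o=-R.T@t; return o+d*((z-o[2])/d[:,2])[:,None]
def cloud(c,d):
    K,D,R,t=c; v,u=np.mgrid[:384,:512]; px=np.c_[u.ravel(),v.ravel()].astype(float)
    n=cv2.undistortPoints(px.reshape(-1,1,2),K,D).reshape(-1,2)
    P=np.c_[n,np.ones(len(n))]*d.reshape(-1,1); W=(P-t)@R; W[d.ravel()==0]=np.nan
    return W.reshape(384,512,3)
def proj(c,X):
    K,D,R,t=c; return cv2.projectPoints(np.array(X,float).reshape(-1,3),cv2.Rodrigues(R)[0],t,K,D)[0].reshape(-1,2)
def save(n,p,s=1.5): cv2.imwrite("pics/"+n,cv2.resize(p[:,:,::-1],None,fx=s,fy=s))
E
python3 - <<'E'
from h import *
o=monitor.get_obs(); print({k:np.round(v,3) for k,v in o.items()})
print(Ro.from_rotvec(o["orientation"]).as_matrix().round(3))
for n in ["top","scene","wrist"]:
    p,d,c=grab(n); save(n+"0.png",p); np.savez(n+"0.npz",p=p,d=d); print(n,(-c[2].T@c[3]).round(3))
E
```

```text
pics
{'clock': np.float64(0.0), 'joints': array([-1.324,  0.478,  0.022,  1.557, -0.012,  1.109, -0.083]), 'qvel': array([-0.   , -0.001,  0.001, -0.   ,  0.   ,  0.   ,  0.002]), 'tau': array([ 1.0000e-03, -5.9645e+01,  1.6090e+00, -2.8119e+01,  1.3000e-02,
        9.0000e-03,  0.0000e+00]), 'tcp_pos': array([0.234, 0.632, 0.23 ]), 'orientation': array([-5.540e-01, -3.092e+00,  3.000e-03]), 'contact_force': array([ 0.185,  0.212, -0.519]), 'moment': array([ 0.012, -0.023,  0.   ]), 'gripper_force': np.float64(0.0), 'grip_width': np.float64(0.085)}
[[-0.938  0.347 -0.001]
 [ 0.347  0.938 -0.002]
 [-0.    -0.002 -1.   ]]
top [ 0.474 -0.079  1.322]
scene [1.141 0.063 0.784]
wrist [0.161 0.66  0.375]
```

View pics/top0.png

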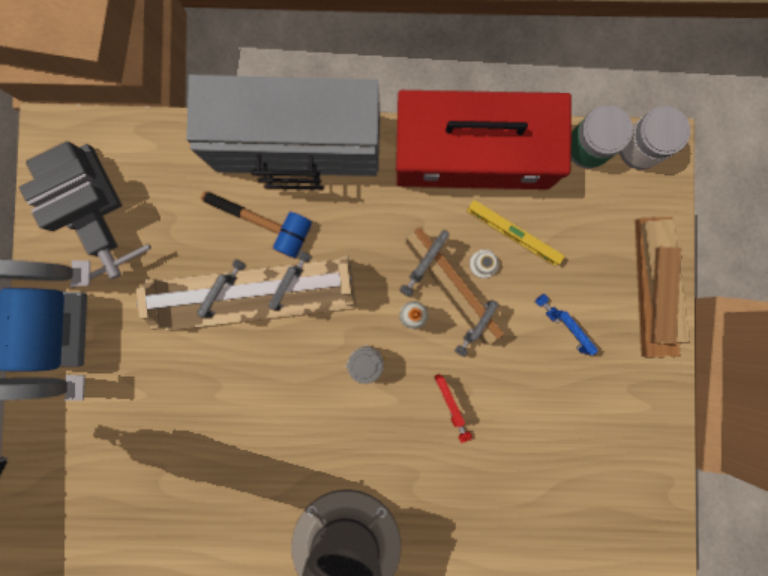

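View pics/scene0.png

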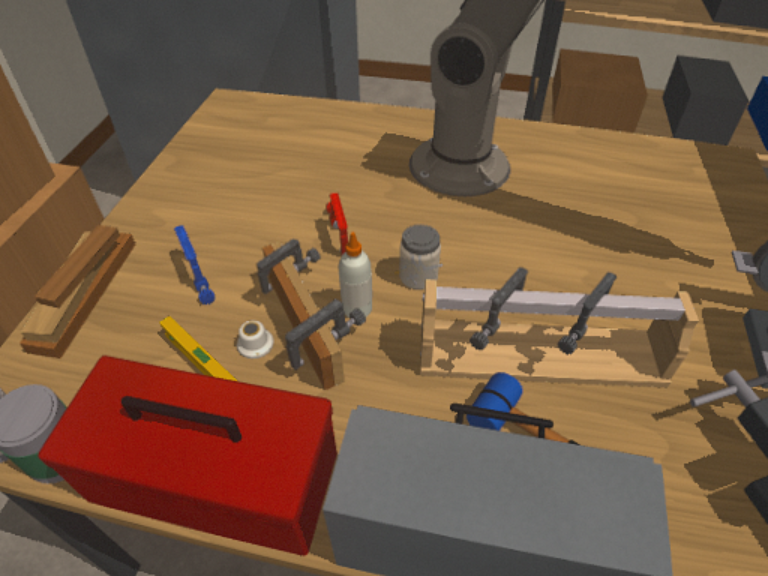

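The top view (768×576 scale) shows the rack at left, with its bar from (145,300) to (345,282) and hung clamps at (218,290) and (290,280). The block runs (415,235) to (500,335). The larger clamp is near (428,262), the smaller near (478,328), with the glue at (413,315) and the socket at (485,263). Next I'll measure these from the top depth.

Run:
```python
from h import *
z=np.load("top0.npz"); p,d=z["p"].astype(int),z["d"]; c=cam("top"); W=cloud(c,d)
f=c[0][0,0]; print("mm/px at bench",1322/f)
hsv=cv2.cvtColor(z["p"],cv2.COLOR_RGB2HSV)
def rep(name,m,zt=None):
    n,l,s,_=cv2.connectedComponentsWithStats(m.astype(np.uint8))
    for i in range(1,n):
        if s[i,4]<25: continue
        px=np.argwhere(l==i)[:,::-1].astype(float)
        P=W[l==i]; zz=np.nanmedian(P[:,2]) if zt is None else zt
        Q=onplane(c,px,zz)
        (cx,cy),wh,a=cv2.minAreaRect((Q[:,:2]*1000).astype(np.float32))
        b=cv2.boxPoints(((cx,cy),wh,a)); e=b[1]-b[0]; g=b[2]-b[1]
        e=e if np.hypot(*e)>np.hypot(*g) else g
        print(name,"n",s[i,4],"px",(px.mean(0)*1.5).round(),"c",round(cx),round(cy),"wh",np.round(wh),"dir deg",round(np.degrees(np.arctan2(e[1],e[0]))%180,1),"z",np.nanmedian(P[:,2]).round(3),"mean",(Q[:,:2].mean(0)*1000).round())
Z=W[:,:,2]; X=W[:,:,0];Y=W[:,:,1]
roi=(X>.2)&(X<.78)&(Y>-.35)&(Y<.5)
sp=roi&(hsv[:,:,2]<140)&(hsv[:,:,1]<70)
rep("hung",sp&(Z>.158)&(Z<.18))
rep("spine",sp&(Z>.1)&(Z<.12))
rep("bar",roi&(Z>.14)&(Z<.157)&(hsv[:,:,1]<50)&(hsv[:,:,2]>140),.15)
rep("block",roi&(Z>.08)&(Z<.098)&(hsv[:,:,1]>70),.09)
rep("cheek",roi&(Z>.14)&(Z<.157)&(hsv[:,:,1]>60),.148)
rep("glue/jar",roi&(Z>.1)&~sp)
```

```text
mm/px at bench 3.306091425339901
hung n 166 px [283. 172.] c 769 130 wh [131.  23.] dir deg 89.4 z 0.168 mean [765. 134.]
hung n 169 px [282. 287.] c 540 127 wh [16. 90.] dir deg 153.4 z 0.17 mean [540. 127.]
hung n 174 px [211. 296.] c 522 264 wh [17. 90.] dir deg 151.0 z 0.17 mean [521. 264.]
spine n 99 px [289. 180.] c 765 133 wh [122.  12.] dir deg 89.5 z 0.109 mean [764. 131.]
spine n 191 px [431. 254.] c 619 -162 wh [ 17. 108.] dir deg 146.8 z 0.111 mean [ 619. -162.]
spine n 52 px [302. 262.] c 588 98 wh [22. 54.] dir deg 170.4 z 0.117 mean [595.  99.]
spine n 60 px [234. 272.] c 570 236 wh [23. 53.] dir deg 155.4 z 0.117 mean [572. 234.]
spine n 145 px [484. 320.] c 486 -270 wh [15. 90.] dir deg 150.0 z 0.11 mean [ 486. -270.]
spine n 399 px [365. 366.] c 389 -32 wh [66. 67.] dir deg 91.3 z 0.106 mean [389. -32.]
bar n 254 px [317. 282.] c 554 66 wh [24. 93.] dir deg 98.0 z 0.151 mean [554.  64.]
bar n 296 px [251. 289.] c 536 190 wh [ 24. 114.] dir deg 98.1 z 0.151 mean [536. 191.]
bar n 341 px [175. 298.] c 516 335 wh [ 25. 124.] dir deg 97.9 z 0.151 mean [515. 338.]
block 
[... 925 characters left out ...]
4 wh [60. 22.] dir deg 10.4 z 0.149 mean [505. 404.]
glue/jar n 387 px [460. 174.] c 773 -221 wh [ 21. 262.] dir deg 91.2 z 0.143 mean [ 775. -215.]
glue/jar n 27 px [291. 176.] c 759 117 wh [ 0. 76.] dir deg 91.3 z 0.166 mean [759. 117.]
glue/jar n 42 px [290. 182.] c 759 122 wh [ 3. 89.] dir deg 91.3 z 0.108 mean [759. 128.]
glue/jar n 478 px [327. 281.] c 555 54 wh [ 86. 116.] dir deg 95.5 z 0.149 mean [556.  43.]
glue/jar n 611 px [163. 301.] c 500 347 wh [142.  89.] dir deg 84.3 z 0.149 mean [510. 361.]
glue/jar n 314 px [251. 290.] c 535 194 wh [ 27. 123.] dir deg 98.1 z 0.151 mean [535. 192.]
glue/jar n 181 px [411. 314.] c 496 -123 wh [41. 41.] dir deg 91.2 z 0.137 mean [ 496. -123.]
```

View pics/wrist0.png

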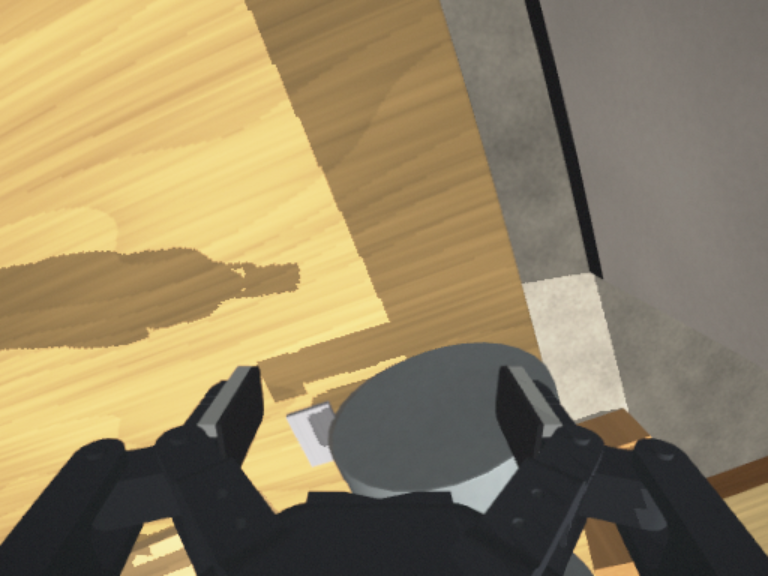

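The wrist view shows only the gripper over the grinder, so it's no use yet. I'll write a delta helper, zoom in on the two clamps to find their screw sides, and plan the move to above the big clamp.

```bash
cat >> h.py <<'E'
def delta(x,y,z,yaw,n=None):
    """total move to a down-pointing pose (mm, tool-x heading deg): constant tool-frame rows"""
    o=monitor.get_obs(); R=Ro.from_rotvec(o["orientation"]).as_matrix(); p=np.array(o["tcp_pos"])*1000
    a=np.radians(yaw); Rt=np.array([[np.cos(a),np.sin(a),0],[np.sin(a),-np.cos(a),0],[0,0,-1.]])
    e=np.array([x,y,z])-p; rv=Ro.from_matrix(R.T@Rt).as_rotvec()
    n=n or max(1,int(np.ceil(max(np.linalg.norm(e)/45,np.linalg.norm(rv)/.14))))
    print("clock",round(float(o["clock"]),2),"at",p.round(1),"heading",np.degrees(np.arctan2(R[1,0],R[0,0])).round(2),"joints",np.round(o["joints"],2),"F",np.round(o["contact_force"],1),"M",np.round(o["moment"],2),"grip",np.round(o["grip_width"]*1000,1),round(float(o["gripper_force"]),1))
    print("n",n,"dist",np.linalg.norm(e).round(1),"err",e.round(1),"rot",rv.round(3),"tool-total cm",(R.T@e/10).round(2))
    for i in range(n):
        Ri=R@Ro.from_rotvec(rv*i/n).as_matrix(); print(i,(Ri.T@e/n/10).round(2),(rv/n).round(3))
E
python3 - <<'E'
from h import *
a=np.load("top0.npz")["p"][140:250,255:350]; b=np.load("scene0.npz")["p"][150:265,150:255]
cv2.imwrite("pics/crop1.png",np.hstack([cv2.resize(x,(395,450),interpolation=2) for x in(a,b)])[:,:,::-1])
delta(234,632,340,160,2)
delta(610,-150,330,146.8)
E
```

```text
clock 0.15 at [234.3 632.6 230.6] heading 159.67 joints [-1.32  0.48  0.02  1.56 -0.01  1.11 -0.08] F [-0.1 -0.4 -0.5] M [ 0.02 -0.01 -0.05] grip 85.4 0.0
n 2 dist 109.5 err [ -0.3  -0.6 109.4] rot [-0.001  0.    -0.006] tool-total cm [ 1.000e-02 -8.000e-02 -1.094e+01]
0 [ 0.01 -0.04 -5.47] [-0.001  0.    -0.003]
1 [ 0.01 -0.04 -5.47] [-0.001  0.    -0.003]
clock 0.15 at [234.3 632.6 230.6] heading 159.67 joints [-1.32  0.48  0.02  1.56 -0.01  1.11 -0.08] F [-0.1 -0.4 -0.5] M [ 0.02 -0.01 -0.05] grip 85.4 0.0
n 20 dist 873.7 err [ 375.7 -782.6   99.4] rot [-0.001  0.     0.225] tool-total cm [-62.41 -60.35  -9.86]
0 [-3.12 -3.02 -0.49] [-0.     0.     0.011]
1 [-3.15 -2.98 -0.49] [-0.     0.     0.011]
2 [-3.19 -2.95 -0.49] [-0.     0.     0.011]
3 [-3.22 -2.91 -0.49] [-0.     0.     0.011]
4 [-3.25 -2.87 -0.49] [-0.     0.     0.011]
5 [-3.29 -2.84 -0.49] [-0.     0.     0.011]
6 [-3.32 -2.8  -0.49] [-0.     0.     0.011]
7 [-3.35 -2.76 -0.49] [-0.     0.     0.011]
8 [-3.38 -2.72 -0.49] [-0.     0.     0.011]
9 [-3.41 -2.69 -0.49] [-0.     0.     0.011]
10 [-3.44 -2.65 -0.5 ] [-0.     0.     0.011]
11 [-3.47 -2.61 -0.5 ] [-0.     0.     0.011]
12 [-3.5  -2.57 -0.5 ] [-0.     0.     0.011]
13 [-3.53 -2.53 -0.5 ] [-0.     0.     0.011]
14 [-3.55 -2.49 -0.5 ] [-0.     0.     0.011]
15 [-3.58 -2.45 -0.5 ] [-0.     0.     0.011]
16 [-3.61 -2.41 -0.5 ] [-0.     0.     0.011]
17 [-3.64 -2.37 -0.5 ] [-0.     0.     0.011]
18 [-3.66 -2.33 -0.5 ] [-0.     0.     0.011]
19 [-3.69 -2.29 -0.5 ] [-0.     0.     0.011]
```

View pics/crop1.png

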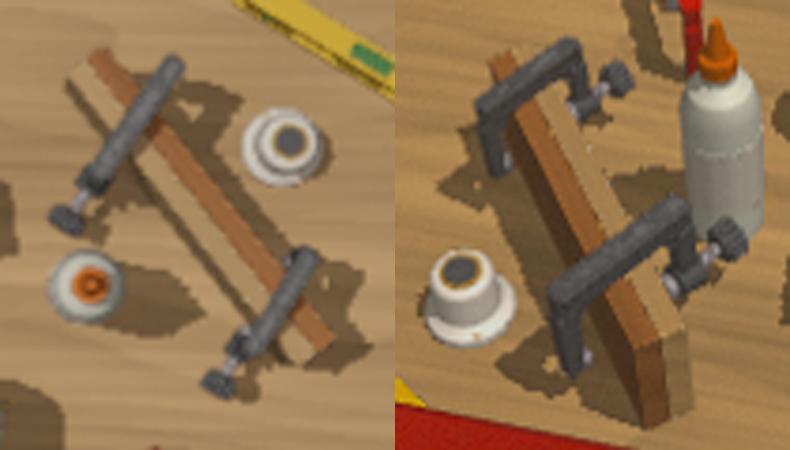

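```bash
python3 -m crank '[[[0,0,-5],[0,0,0.06]],[[0,0,-5],[0,0,0.06]],[[0,-4,-1],[0,0,0.06]],[[0,-4.5,0],[0,0,0.06]]]'; python3 -c "
from h import *
delta(610,-150,340,146.8)"
```

```text
clock: 0.55
tcp_pos: [0.194, 0.5596, 0.3437]
orientation: [0.926, 3.002, 0.008]
contact_force: [-1.2, -0.9, -0.4]
grip_width: 0.0856
gripper_force: 0.0
clock 0.55 at [194.  559.6 343.7] heading 145.7 joints [-1.39  0.25  0.06  1.62 -0.02  1.26 -0.36] F [-1.2 -0.9 -0.4] M [-0.06  0.08  0.02] grip 85.6 0.0
n 19 dist 822.5 err [ 416.  -709.6   -3.7] rot [ 0.005 -0.001 -0.019] tool-total cm [-74.35 -35.18   0.08]
0 [-3.91 -1.85  0.  ] [ 0.    -0.    -0.001]
1 [-3.91 -1.86  0.01] [ 0.    -0.    -0.001]
2 [-3.91 -1.86  0.01] [ 0.    -0.    -0.001]
3 [-3.91 -1.86  0.01] [ 0.    -0.    -0.001]
4 [-3.91 -1.87  0.01] [ 0.    -0.    -0.001]
5 [-3.9  -1.87  0.01] [ 0.    -0.    -0.001]
6 [-3.9  -1.88  0.01] [ 0.    -0.    -0.001]
7 [-3.9  -1.88  0.01] [ 0.    -0.    -0.001]
8 [-3.9  -1.88  0.01] [ 0.    -0.    -0.001]
9 [-3.9  -1.89  0.01] [ 0.    -0.    -0.001]
10 [-3.89 -1.89  0.01] [ 0.    -0.    -0.001]
11 [-3.89 -1.89  0.01] [ 0.    -0.    -0.001]
12 [-3.89 -1.9   0.01] [ 0.    -0.    -0.001]
13 [-3.89 -1.9   0.01] [ 0.    -0.    -0.001]
14 [-3.89 -1.91  0.02] [ 0.    -0.    -0.001]
15 [-3.88 -1.91  0.02] [ 0.    -0.    -0.001]
16 [-3.88 -1.91  0.02] [ 0.    -0.    -0.001]
17 [-3.88 -1.92  0.02] [ 0.    -0.    -0.001]
18 [-3.88 -1.92  0.02] [ 0.    -0.    -0.001]
```

The crop shows both knobs on the lower-left, glue side of the block: big at (68,218), small at (218,382). Both clamp y axes therefore point about 147–150° in the world. This contradicts the listing's "opposite sides", so I'll re-check from close by.

```bash
R='x'; python3 -m crank '[[[-4.4,-2.1,0],[0,0,0]],[[-4.4,-2.1,0],[0,0,0]],[[-4.4,-2.1,0],[0,0,0]],[[-4.4,-2.1,0],[0,0,0]],[[-4.4,-2.1,0],[0,0,0]]]'|head -2; python3 -m crank '[[[-4.4,-2.1,0],[0,0,0]],[[-4.4,-2.1,0],[0,0,0]],[[-4.4,-2.1,0],[0,0,0]],[[-4.4,-2.1,0],[0,0,0]],[[-4.4,-2.1,0],[0,0,0]]]'|head -2;  python3 -m crank '[[[-4.4,-2.1,0],[0,0,0]],[[-4.4,-2.1,0],[0,0,0]],[[-4.4,-2.1,0],[0,0,0]],[[-4.4,-2.1,0],[0,0,0]],[[-4.4,-2.1,0],[0,0,0]]]'|head -2; python3 -c "
from h import *
delta(610,-150,340,146.8)"
```

```text
clock: 1.05
tcp_pos: [0.3172, 0.3464, 0.3412]
clock: 1.55
tcp_pos: [0.4405, 0.1362, 0.3414]
clock: 2.05
tcp_pos: [0.564, -0.0736, 0.3413]
clock 2.05 at [564.  -73.6 341.3] heading 145.96 joints [-0.54  0.24  0.69  1.71 -0.16  1.25  1.17] F [0.3 0.9 0. ] M [ 0.11 -0.04  0.02] grip 85.3 0.0
n 2 dist 89.2 err [ 46.  -76.4  -1.3] rot [ 0.    -0.    -0.015] tool-total cm [-8.09 -3.75  0.13]
0 [-4.04 -1.88  0.06] [ 0.    -0.    -0.007]
1 [-4.03 -1.91  0.06] [ 0.    -0.    -0.007]
```

```bash
python3 -m crank '[[[-4.0,-1.9,0],[0,0,-0.01]],[[-4.0,-1.9,0],[0,0,0]],[[0,0,0],[0,0,0]],[[0,0,0],[0,0,0]]]' 8.5|head -2
python3 - <<'E'
from h import *
p,d,c=grab("wrist"); save("wrist1.png",p); np.savez("wrist1.npz",p=p,d=d,o=np.array(0)); import pickle; pickle.dump((p,d,c),open("w1.pkl","wb"))
W=cloud(c,d); hsv=cv2.cvtColor(p,cv2.COLOR_RGB2HSV); Z=W[:,:,2]
dark=(hsv[:,:,1]<90)&(hsv[:,:,2]<150)
m=dark&(Z>.098)&(Z<.122); n,l,s,_=cv2.connectedComponentsWithStats(m.astype(np.uint8))
for i in range(1,n):
    if s[i,4]<80: continue
    px=np.argwhere(l==i)[:,::-1]; Q=onplane(c,px,.111); (cx,cy),wh,a=cv2.minAreaRect((Q[:,:2]*1000).astype(np.float32))
    print(s[i,4],px.mean(0)*1.5,"c",round(cx,1),round(cy,1),np.round(wh,1),round(a,1),np.nanmedian(Z[l==i]).round(4))
print(proj(c,[[.619,-.162,.111],[.486,-.270,.11]])*1.5)
delta(610,-150,340,146.8)
E
```

```text
clock: 2.45
tcp_pos: [0.6085, -0.1494, 0.3406]
109 [729.86697248   3.31651376] c 594.1 221.5 [31.9  6.1] 62.3 0.1126
504 [610.57142857  81.47619048] c 591.2 100.3 [29.7 53.5] 64.6 0.1169
861 [197.26480836 213.07491289] c 488.1 -270.5 [20. 90.] 59.5 0.1114
2027 [664.43487913 280.1699556 ] c 808.7 41.5 [128.9 303.5] 34.0 0.1094
830 [373.25421687 263.72891566] c 620.0 -164.2 [ 17.9 109.7] 56.6 0.1125
154 [459.52597403 385.25649351] c 774.2 -160.0 [31.1 16. ] 86.8 0.1102
125 [307.92  469.452] c 774.9 -358.3 [39.6 15.7] 87.7 0.1111
[[374.42593228 266.45004045]
 [197.19006968 212.80406971]]
clock 2.5 at [ 608.5 -147.8  340.7] heading 146.48 joints [-0.38  0.37  0.71  1.57 -0.25  1.29  1.35] F [-0.3 -0.2 -0.1] M [ 0.01  0.   -0.03] grip 85.1 0.0
n 1 dist 2.8 err [ 1.5 -2.2 -0.7] rot [-0.    -0.001 -0.006] tool-total cm [-0.25 -0.1   0.07]
0 [-0.25 -0.1   0.07] [-0.    -0.001 -0.006]
```

View pics/wrist1.png

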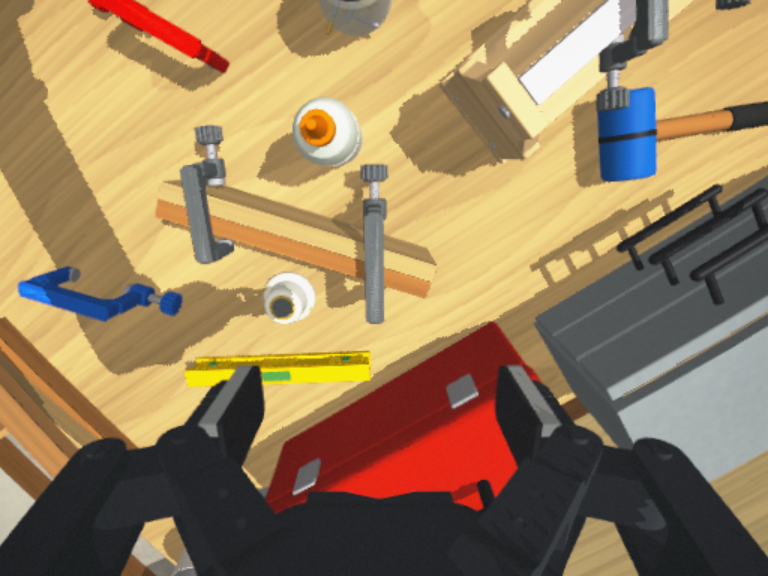

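The wrist view shows the big spine from (375,200) to (375,320) with its knob at (374,172). The small spine is near (200,215) with its knob at (208,135). Both screws are confirmed on the glue-bottle side, and wrist and top agree to about 2 mm. I'll approach the big clamp at its balance point, about (614.5,-160).

```bash
python3 -c "
from h import *
delta(614.5,-160,200,146.7,4)"; python3 -m crank '[[[-0.3,0.2,-0.1],[0,0,-0.003]],[[-0.3,0.2,4.0],[0,0,0]],[[-0.3,0.2,4.8],[0,0,0]],[[0,0,4.8],[0,0,0]],[[0,0,0],[0,0,0]]]' 5|head -2
python3 - <<'E'
from h import *
p,d,c=grab("wrist"); import pickle; pickle.dump((p,d,c),open("w2.pkl","wb")); save("wrist2.png",p)
W=cloud(c,d); hsv=cv2.cvtColor(p,cv2.COLOR_RGB2HSV); Z=W[:,:,2]
dark=(hsv[:,:,1]<90)&(hsv[:,:,2]<150)
m=dark&(Z>.107)&(Z<.116); n,l,s,_=cv2.connectedComponentsWithStats(m.astype(np.uint8))
for i in range(1,n):
    if s[i,4]<80: continue
    px=np.argwhere(l==i)[:,::-1]; Q=onplane(c,px,.111); (cx,cy),wh,a=cv2.minAreaRect((Q[:,:2]*1000).astype(np.float32))
    print(s[i,4],px.mean(0)*1.5,"c",round(cx,1),round(cy,1),np.round(wh,1),round(a,1),np.nanmedian(Z[l==i]).round(4))
delta(614.5,-160,200,146.7,1)
E
```

```text
clock 2.5 at [ 608.5 -147.8  340.7] heading 146.48 joints [-0.38  0.37  0.71  1.57 -0.25  1.29  1.35] F [-0.3 -0.2 -0.1] M [ 0.01  0.   -0.03] grip 85.1 0.0
n 4 dist 141.4 err [   6.   -12.2 -140.7] rot [-0.    -0.001 -0.004] tool-total cm [-1.19 -0.68 14.07]
0 [-0.3  -0.17  3.52] [-0.    -0.    -0.001]
1 [-0.3  -0.17  3.52] [-0.    -0.    -0.001]
2 [-0.3  -0.17  3.52] [-0.    -0.    -0.001]
3 [-0.29 -0.17  3.52] [-0.    -0.    -0.001]
clock: 3.0
tcp_pos: [0.6157, -0.1444, 0.2004]
480 [722.584375  39.6375  ] c 594.4 92.8 [18.4 42.1] 66.4 0.1117
1748 [ 85.97969108 235.30606407] c 487.6 -271.4 [18.3 90.3] 59.4 0.1115
1713 [356.67950963 314.7267951 ] c 620.7 -164.0 [ 18.  108.7] 57.0 0.1126
753 [697.81474104 406.88047809] c 803.4 -6.0 [ 45.8 113.1] 23.2 0.1118
clock 3.05 at [ 618.  -145.8  204.4] heading 146.79 joints [-0.33  0.51  0.65  1.71 -0.34  1.05  1.43] F [0.1 0.2 0.2] M [-0.02 -0.03 -0.02] grip 50.1 0.0
n 1 dist 15.2 err [ -3.5 -14.2  -4.4] rot [-0.002 -0.006  0.002] tool-total cm [-0.49 -1.38  0.44]
0 [-0.49 -1.38  0.44] [-0.002 -0.006  0.002]
```

```bash
python3 -m crank '[[[-0.64,-1.35,0],[0,0,0]],[[0,0,4.5],[0,0,0]],[[0,0,0],[0,0,0]]]' 5|sed -n 2p; for i in 1 2; do python3 -m crank '[[[0,0,0],[0,0,0]]]'|sed -n 2p; done
python3 - <<'E'
from h import *
p,d,c=grab("wrist"); save("wrist3.png",p)
for z in (.111,.09): print(proj(c,[[.620+a*np.cos(np.radians(147))+.007*b*np.sin(np.radians(147)),-.1632+a*np.sin(np.radians(147))-.007*b*np.cos(np.radians(147)),z] for a in(-.055,.055) for b in (-1,1)]).round()*1.5)
delta(615,-159.9,93,146.9,1)
E
```

```text
tcp_pos: [0.6162, -0.1636, 0.1604]
tcp_pos: [0.6184, -0.1639, 0.1637]
tcp_pos: [0.6192, -0.1638, 0.1644]
[[369.  409.5]
 [393.  409.5]
 [366.  213. ]
 [394.5 213. ]]
[[369.  390. ]
 [393.  390. ]
 [367.5 208.5]
 [393.  208.5]]
clock 3.6 at [ 619.1 -163.6  164.1] heading 146.67 joints [-0.28  0.55  0.62  1.74 -0.38  0.97  1.48] F [0.1 0.1 0. ] M [ 0.02 -0.04 -0.03] grip 50.3 0.0
n 1 dist 71.3 err [ -4.1   3.7 -71.1] rot [ 0.002  0.004 -0.004] tool-total cm [0.57 0.07 7.11]
0 [0.57 0.07 7.11] [ 0.002  0.004 -0.004]
```

View pics/wrist3.png

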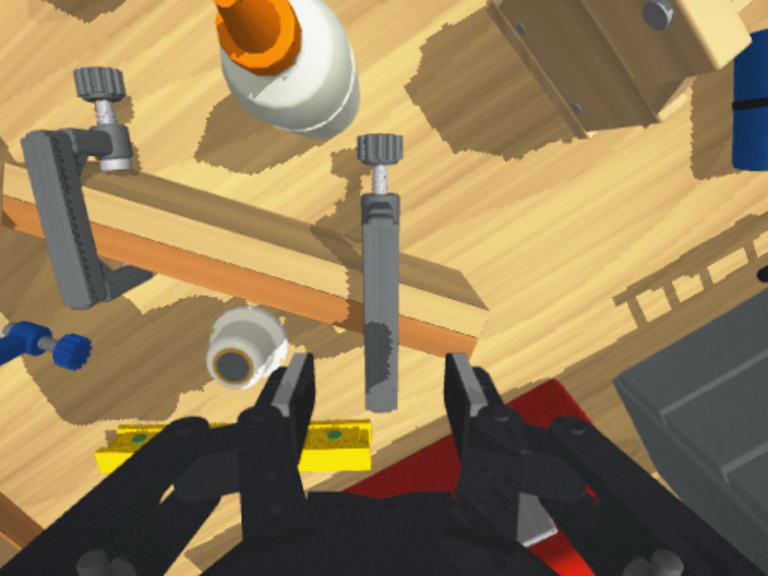

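The wrist view shows the spine (columns 363–398, rows 213–410) centred between the fingers, whose midpoint is column 380. This matches the projection of my estimate. Now I'll descend, check, then pinch.

```bash
python3 -m crank '[[[0.3,0.07,3],[0,0,0]],[[0.27,0,2.5],[0,0,0]],[[0,0,1.0],[0,0,0]],[[0,0,0],[0,0,0]],[[0,0,0],[0,0,0]]]' 4|sed -n 2,4p; python3 -c "
from h import *
delta(615,-159.9,94.5,146.9,1)"
```

```text
tcp_pos: [0.6142, -0.1597, 0.0978]
orientation: [0.901, 3.007, 0.0]
contact_force: [0.9, -0.5, 0.6]
clock 4.1 at [ 614.2 -159.7   97.8] heading 146.66 joints [-0.25  0.62  0.57  1.8  -0.44  0.85  1.52] F [ 0.9 -0.5  0.6] M [-0.04  0.02 -0.01] grip 40.3 0.0
n 1 dist 3.4 err [ 0.8 -0.2 -3.3] rot [ 0.001  0.002 -0.004] tool-total cm [-0.07  0.03  0.33]
0 [-0.07  0.03  0.33] [ 0.001  0.002 -0.004]
```

```bash
python3 -m crank '[[[0,0,0.3],[0,0,0]],[[0,0,0],[0,0,0]]]'|sed -n 2,4p;python3 -m crank '[[[0,0,0],[0,0,0]],[[0,0,0],[0,0,0]],[[0,0,0],[0,0,0]],[[0,0,0],[0,0,0]]]' 0.8 60;  python3 -c "
from h import *
delta(615,-159.9,94.5,146.9,1)"
```

```text
tcp_pos: [0.6137, -0.1593, 0.0941]
orientation: [0.901, 3.008, 0.0]
contact_force: [-0.1, 0.1, -0.8]
clock: 4.7
tcp_pos: [0.6135, -0.159, 0.0939]
orientation: [0.901, 3.009, 0.001]
contact_force: [-0.6, 1.6, 6.8]
grip_width: 0.0127
gripper_force: 60.4
clock 4.7 at [ 613.5 -159.    93.9] heading 146.67 joints [-0.25  0.63  0.57  1.8  -0.44  0.84  1.52] F [-0.6  1.6  6.8] M [ 0.26  0.21 -0.01] grip 12.7 60.4
n 1 dist 1.8 err [ 1.5 -0.9  0.6] rot [ 0.001  0.001 -0.004] tool-total cm [-0.17  0.01 -0.06]
0 [-0.17  0.01 -0.06] [ 0.001  0.001 -0.004]
```

```bash
python3 -m crank '[[[0,0,-0.5],[0,0,0]],[[0,0,-1],[0,0,0]],[[0,0,-2],[0,0,0]],[[0,0,-3],[0,0,0]],[[0,0,-3],[0,0,0]]]';  python3 -m crank '[[[0,0,-3],[0,0,0]],[[0,0,-3],[0,0,0]],[[0,0,-3],[0,0,0]],[[0,0,-2],[0,0,0]],[[0,0,0],[0,0,0]]]'
python3 - <<'E'
from h import *
p,d,c=grab("top"); p2,_,_=grab("scene"); q,_,_=grab("wrist")
cv2.imwrite("pics/lift1.png",np.vstack([np.hstack([cv2.resize(x,(400,300)) for x in (p2,q)]),np.hstack([cv2.resize(p[120:260,60:400],(800,300))])])[:,:,::-1])
delta(514,345,295,188)
E
```

```text
clock: 5.2
tcp_pos: [0.612, -0.159, 0.1886]
orientation: [-0.901, -3.007, 0.001]
contact_force: [0.5, -0.7, -6.2]
grip_width: 0.0126
gripper_force: 58.9
clock: 5.7
tcp_pos: [0.614, -0.1601, 0.3013]
orientation: [0.901, 3.005, 0.001]
contact_force: [0.3, -0.7, -6.9]
grip_width: 0.0127
gripper_force: 59.1
clock 5.85 at [ 612.  -158.7  296.5] heading 146.66 joints [-0.35  0.42  0.7   1.62 -0.28  1.21  1.4 ] F [ 0.1 -0.4 -6.9] M [ 0.03 -0.01 -0.  ] grip 12.4 59.0
n 12 dist 513.1 err [-98.  503.7  -1.5] rot [ 0.    -0.003 -0.721] tool-total cm [35.87 36.7   0.22]
0 [2.99 3.06 0.02] [ 0.   -0.   -0.06]
1 [2.8  3.23 0.02] [ 0.   -0.   -0.06]
2 [2.6  3.39 0.02] [ 0.   -0.   -0.06]
3 [2.39 3.54 0.02] [ 0.   -0.   -0.06]
4 [2.17 3.68 0.02] [ 0.   -0.   -0.06]
5 [1.95 3.81 0.01] [ 0.   -0.   -0.06]
6 [1.72 3.92 0.01] [ 0.   -0.   -0.06]
7 [1.48 4.01 0.01] [ 0.   -0.   -0.06]
8 [1.24 4.09 0.01] [ 0.   -0.   -0.06]
9 [0.99 4.16 0.01] [ 0.   -0.   -0.06]
10 [0.74 4.21 0.01] [ 0.   -0.   -0.06]
11 [0.48 4.25 0.01] [ 0.   -0.   -0.06]
```

View pics/lift1.png

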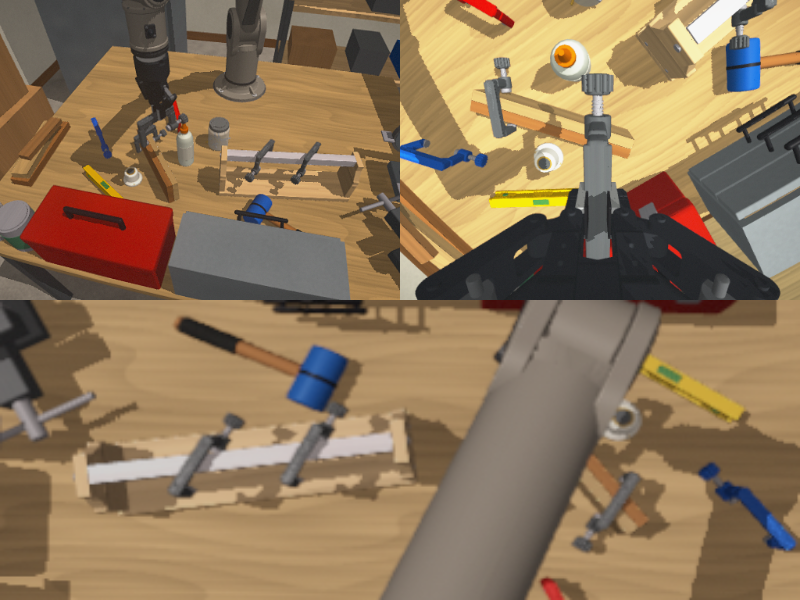

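The big clamp is held level with a measured weight of 6.9 N. In the lower panel, the block still stands with the small clamp on it. Now I'll carry the big clamp to the free stretch of bar at +140 mm (target TCP 514.6, 345.6, heading 188°).

```bash
python3 -m crank '[[[3.0,3.06,0],[0,0,-0.06]],[[2.8,3.23,0],[0,0,-0.06]],[[2.6,3.4,0],[0,0,-0.06]],[[2.4,3.54,0],[0,0,-0.06]],[[2.17,3.68,0],[0,0,-0.06]]]'|sed -n 2p; python3 -m crank '[[[1.95,3.8,0],[0,0,-0.06]],[[1.72,3.9,0],[0,0,-0.06]],[[1.48,4.0,0],[0,0,-0.06]],[[1.24,4.1,0],[0,0,-0.06]],[[1.0,4.16,0],[0,0,-0.06]]]'|sed -n 2p;python3 -m crank '[[[0.74,4.2,0],[0,0,-0.06]],[[0.48,4.25,0],[0,0,-0.06]],[[0,0,0],[0,0,0]],[[0,0,0],[0,0,0]]]'|sed -n 2p
python3 - <<'E'
from h import *
p,d,c=grab("wrist"); save("wrist4.png",p)
W=cloud(c,d); Z=W[:,:,2]; hsv=cv2.cvtColor(p,cv2.COLOR_RGB2HSV)
m=(Z>.143)&(Z<.157)&(hsv[:,:,1]<50)&(hsv[:,:,2]>150)
n,l,s,_=cv2.connectedComponentsWithStats(m.astype(np.uint8))
for i in range(1,n):
    if s[i,4]<150: continue
    px=np.argwhere(l==i)[:,::-1]; Q=onplane(c,px,.15); (cx,cy),wh,a=cv2.minAreaRect((Q[:,:2]*1000).astype(np.float32)); print(px.mean(0)*1.5,"bar",cx,cy,wh,a)
delta(514.6,345.6,295,188)
E
```

```text
tcp_pos: [0.5704, 0.0523, 0.2963]
tcp_pos: [0.5297, 0.2615, 0.2962]
tcp_pos: [0.5133, 0.3453, 0.2957]
[169.16804408 275.40289256] bar 536.7430419921875 187.5606689453125 (24.642662048339844, 134.3011474609375) 8.198694229125977
[313.74181034 275.79310345] bar 521.5814208984375 294.4944152832031 (24.140329360961914, 70.21163177490234) 8.205151557922363
[424.1875     274.70192308] bar 509.7611999511719 376.7819519042969 (24.070396423339844, 34.4898796081543) 8.261013984680176
[ 29.24055416 276.13602015] bar 553.3994140625 76.15765380859375 (23.814109802246094, 62.08392333984375) 8.93326187133789
clock 7.3 at [514.2 343.5 296.2] heading -172.08 joints [-0.99  0.35  0.4   1.64 -0.14  1.19  1.15] F [ 0.3 -1.8 -7.1] M [-0.15  0.02  0.02] grip 12.3 59.5
n 1 dist 2.5 err [ 0.4  2.1 -1.2] rot [-0.003 -0.003 -0.001] tool-total cm [-0.06  0.21  0.12]
0 [-0.06  0.21  0.12] [-0.003 -0.003 -0.001]
```

View pics/wrist4.png

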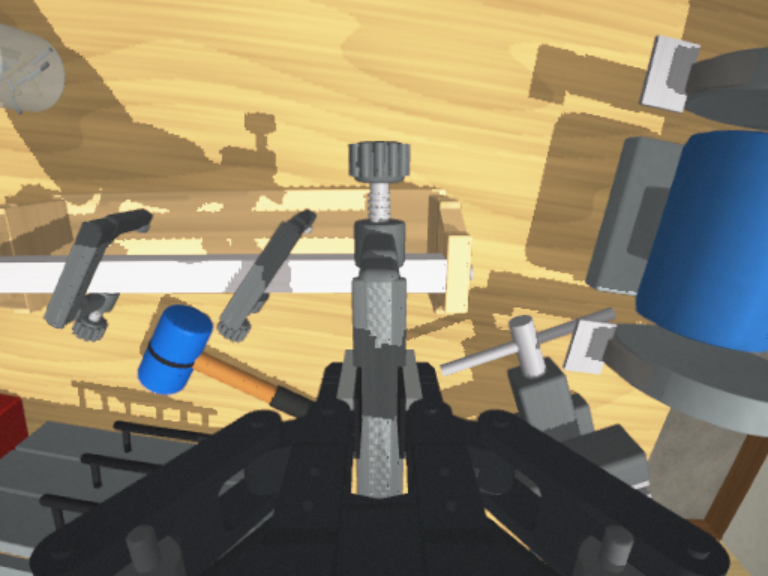

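The wrist view shows the bar along row 275. The held clamp at column 380 sits between hung_1 (its end near (305,220)) and the right cheek at (457,270). The bar fits the top-view line within 1 mm, so I'll lower the clamp.

```bash
python3 -m crank '[[[0,0.2,2.5],[0,0,0]],[[0,0,4],[0,0,0]],[[0,0,3.5],[0,0,0]],[[0,0,2],[0,0,0]],[[0,0,0],[0,0,0]]]'|sed -n 2,4p
python3 - <<'E'
from h import *
delta(514.6,345.6,154,188.1,1)
E
```

```text
tcp_pos: [0.5129, 0.3428, 0.1743]
orientation: [0.212, -3.128, 0.009]
contact_force: [-0.4, -1.4, -7.0]
clock 7.8 at [512.9 342.8 174.3] heading -172.23 joints [-0.96  0.46  0.36  1.77 -0.19  0.96  1.19] F [-0.4 -1.4 -7. ] M [-0.08  0.14 -0.03] grip 12.7 59.5
n 1 dist 20.5 err [  1.7   2.8 -20.3] rot [-0.005 -0.007 -0.006] tool-total cm [-0.22  0.26  2.03]
0 [-0.22  0.26  2.03] [-0.005 -0.007 -0.006]
```

```bash
python3 -m crank '[[[-0.1,0.2,0.8],[0,0,-0.006]],[[-0.1,0,0.7],[0,0,0]],[[0,0,0],[0,0,0]]]'|sed -n 2,4p; for i in 1 2; do python3 -m crank '[[[0,0,0.2],[0,0,0]],[[0,0,0],[0,0,0]]]'|sed -n 2,4p; done
python3 - <<'E'
from h import *
delta(514.6,345.6,154,188.1,1)
E
```

```text
tcp_pos: [0.5167, 0.3484, 0.1633]
orientation: [-0.226, 3.133, 0.0]
contact_force: [-0.5, -0.3, -7.4]
tcp_pos: [0.5166, 0.3487, 0.1617]
orientation: [-0.226, 3.133, 0.001]
contact_force: [-0.3, 0.5, -6.5]
tcp_pos: [0.5164, 0.3486, 0.1593]
orientation: [0.226, -3.133, -0.0]
contact_force: [0.2, -0.1, -7.3]
clock 8.5 at [516.4 348.6 159.3] heading -171.74 joints [-0.96  0.48  0.35  1.77 -0.2   0.92  1.2 ] F [ 0.2 -0.1 -7.3] M [-0.02  0.04 -0.03] grip 12.4 59.6
n 1 dist 6.3 err [-1.8 -3.  -5.3] rot [ 0.    -0.     0.003] tool-total cm [ 0.22 -0.27  0.53]
0 [ 0.22 -0.27  0.53] [ 0.    -0.     0.003]
```

```bash
python3 -m crank '[[[0.15,-0.2,0.2],[0,0,0.003]],[[0,0,0],[0,0,0]]]'|sed -n 2,4p; for i in 1 2 3; do python3 -m crank '[[[0,0,0.12],[0,0,0]],[[0,0,0],[0,0,0]]]'|sed -n 2,4p; done
```

```text
tcp_pos: [0.5149, 0.3457, 0.157]
orientation: [0.221, -3.133, 0.001]
contact_force: [-0.5, -0.0, -7.1]
tcp_pos: [0.5152, 0.3463, 0.156]
orientation: [0.222, -3.134, 0.0]
contact_force: [-0.2, -0.3, -6.6]
tcp_pos: [0.5151, 0.3464, 0.1547]
orientation: [0.222, -3.134, 0.0]
contact_force: [0.1, -0.8, -6.7]
tcp_pos: [0.5154, 0.3464, 0.1539]
orientation: [-0.221, 3.134, 0.0]
contact_force: [0.1, -0.9, -3.5]
```

```bash
python3 -m crank '[[[0,0,0.1],[0,0,0]],[[0,0,0],[0,0,0]]]'|sed -n 2,4p; python3 -m crank '[[[0,0,0],[0,0,0]],[[0,0,0],[0,0,0]],[[0,0,0],[0,0,0]]]' 3 ; python3 -m crank '[[[0,0,-1],[0,0,0]],[[0,0,-2],[0,0,0]],[[0,0,-4.5],[0,0,0]],[[0,0,-4.5],[0,0,0]]]'|sed -n 2p
python3 - <<'E'
from h import *
p,d,c=grab("wrist"); W=cloud(c,d)
q,dq,cq=grab("scene")
cv2.imwrite("pics/hang1.png",np.hstack([cv2.resize(p,(400,300)),cv2.resize(q[150:270,250:480],(400,300))])[:,:,::-1])
# small clamp on block from the top view for the next leg
t,dt,ct=grab("top"); Wt=cloud(ct,dt); Z=Wt[:,:,2]
hsv=cv2.cvtColor(t,cv2.COLOR_RGB2HSV); m=(hsv[:,:,1]<70)&(hsv[:,:,2]<140)&(((Z>.1)&(Z<.12))|((Z>.16)&(Z<.18)))
n,l,s,_=cv2.connectedComponentsWithStats(m.astype(np.uint8))
for i in range(1,n):
    if s[i,4]<50: continue
    px=np.argwhere(l==i)[:,::-1]; z=np.nanmedian(Z[l==i]); Q=onplane(ct,px,z); (cx,cy),wh,a=cv2.minAreaRect((Q[:,:2]*1000).astype(np.float32)); print("c",round(cx),round(cy),np.round(wh),round(a,1),z.round(3))
delta(483,-267,300,149.6)
E
```

```text
tcp_pos: [0.5154, 0.3465, 0.1539]
orientation: [-0.221, 3.134, 0.001]
contact_force: [-3.9, -2.8, 4.9]
clock: 9.8
tcp_pos: [0.5158, 0.3467, 0.153]
orientation: [-0.222, 3.133, 0.001]
contact_force: [-0.3, 0.3, -0.5]
grip_width: 0.03
gripper_force: 0.0
tcp_pos: [0.515, 0.346, 0.2742]
c 859 -488 [96. 48.] 40.0 0.112
c 858 -604 [95. 47.] 39.7 0.11
c 796 619 [39. 94.] 28.9 0.102
c 776 132 [360.  59.] 89.6 0.163
c 685 553 [ 45. 129.] 47.6 0.111
c 569 234 [15. 53.] 59.4 0.115
c 547 119 [ 25. 109.] 62.0 0.17
c 524 349 [108.  20.] 8.0 0.172
c 520 259 [28. 90.] 65.5 0.17
c 486 -270 [15. 90.] 60.0 0.11
c 462 337 [61. 27.] 2.3 0.11
c 389 -32 [66. 67.] 1.3 0.107
c 47 -5 [130.  50.] 79.8 0.111
c 56 -33 [74. 11.] 55.7 0.17
clock 10.35 at [517.3 347.4 277.1] heading -171.93 joints [-0.99  0.36  0.39  1.66 -0.15  1.14  1.16] F [-0.5 -0.2 -0.7] M [0.01 0.01 0.  ] grip 30.3 0.0
n 14 dist 615.8 err [ -34.3 -614.4   22.9] rot [0.006 0.005 0.671] tool-total cm [ 12.   -60.34  -2.63]
0 [ 0.86 -4.31 -0.19] [0.    0.    0.048]
1 [ 0.65 -4.35 -0.19] [0.    0.    0.048]
2 [ 0.44 -4.37 -0.18] [0.    0.    0.048]
3 [ 0.23 -4.39 -0.18] [0.    0.    0.048]
4 [ 0.02 -4.39 -0.18] [0.    0.    0.048]
5 [-0.19 -4.39 -0.18] [0.    0.    0.048]
6 [-0.4  -4.38 -0.18] [0.    0.    0.048]
7 [-0.61 -4.35 -0.17] [0.    0.    0.048]
8 [-0.82 -4.32 -0.17] [0.    0.    0.048]
9 [-1.02 -4.27 -0.17] [0.    0.    0.048]
10 [-1.23 -4.22 -0.17] [0.    0.    0.048]
11 [-1.43 -4.16 -0.17] [0.    0.    0.048]
12 [-1.63 -4.08 -0.17] [0.    0.    0.048]
13 [-1.82 -4.   -0.16] [0.    0.    0.048]
```

View pics/hang1.png

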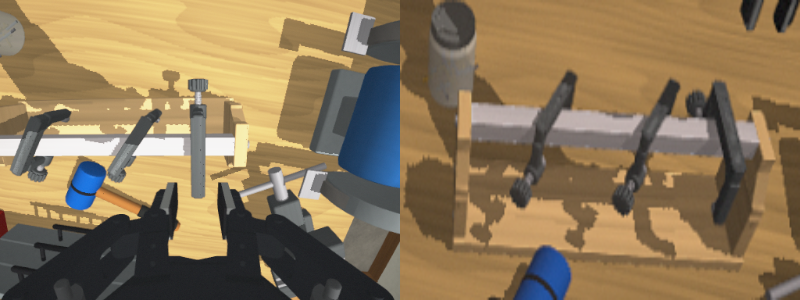

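The big clamp hangs square (8.0° against the bar normal of 8.1°), with its top at 0.172 m, well clear of hung_1 and the cheek. Now the small clamp.

```bash
python3 -m crank '[[[0.86,-4.3,-0.2],[0,0,0.048]],[[0.65,-4.35,-0.2],[0,0,0.048]],[[0.44,-4.4,-0.2],[0,0,0.048]],[[0.23,-4.4,-0.2],[0,0,0.048]],[[0.0,-4.4,-0.2],[0,0,0.048]]]' 5|sed -n 2p; python3 -m crank '[[[-0.2,-4.4,-0.2],[0,0,0.048]],[[-0.4,-4.4,-0.2],[0,0,0.048]],[[-0.6,-4.35,-0.2],[0,0,0.048]],[[-0.8,-4.3,-0.2],[0,0,0.048]],[[-1.0,-4.3,-0.2],[0,0,0.048]]]'|sed -n 2p; python3 -m crank '[[[-1.2,-4.2,0],[0,0,0.048]],[[-1.4,-4.2,0],[0,0,0.048]],[[-1.6,-4.1,0],[0,0,0.048]],[[-1.8,-4.0,0],[0,0,0.048]],[[0,0,0],[0,0,0]]]'|sed -n 2p; python3 -c "
from h import *
delta(482.5,-267.5,180,149.6,3)"
```

```text
tcp_pos: [0.5024, 0.1247, 0.2821]
tcp_pos: [0.4897, -0.0947, 0.2924]
tcp_pos: [0.477, -0.2751, 0.2927]
clock 11.85 at [ 477.  -275.1  292.7] heading 148.97 joints [-0.27  0.27  0.84  1.82 -0.22  1.14  1.67] F [-0.4 -0.2 -0.1] M [0.02 0.06 0.  ] grip 49.9 0.0
n 3 dist 113.0 err [   5.5    7.6 -112.7] rot [-0.004  0.001 -0.011] tool-total cm [-0.07  0.98 11.26]
0 [-0.02  0.33  3.75] [-0.001  0.    -0.004]
1 [-0.03  0.32  3.75] [-0.001  0.    -0.004]
2 [-0.03  0.32  3.75] [-0.001  0.    -0.004]
```

```bash
python3 -m crank '[[[0,0.3,3.5],[0,0,-0.01]],[[0,0.3,4],[0,0,0]],[[0,0.3,4.5],[0,0,0]],[[0,0,0],[0,0,0]],[[0,0,0],[0,0,0]]]' 5|sed -n 2p;  python3 -m crank '[[[0,0,0],[0,0,0]],[[0,0,0],[0,0,0]]]'|sed -n 2p
python3 - <<'E'
from h import *
p,d,c=grab("wrist"); W=cloud(c,d); hsv=cv2.cvtColor(p,cv2.COLOR_RGB2HSV); Z=W[:,:,2]; save("wrist5.png",p)
m=(hsv[:,:,1]<90)&(hsv[:,:,2]<150)&(Z>.105)&(Z<.117); n,l,s,_=cv2.connectedComponentsWithStats(m.astype(np.uint8))
for i in range(1,n):
    if s[i,4]<300: continue
    px=np.argwhere(l==i)[:,::-1]; Q=onplane(c,px,.11); (cx,cy),wh,a=cv2.minAreaRect((Q[:,:2]*1000).astype(np.float32))
    print(s[i,4],px.mean(0)*1.5,"c",round(cx,1),round(cy,1),np.round(wh,1),round(a,1),np.nanmedian(Z[l==i]).round(4))
a=np.radians(149.6); e=np.array([np.cos(a),np.sin(a),0]); f=np.array([-e[1],e[0],0])
print((proj(c,[np.array([.4867,-.2705,.11])+e*s*.046+f*q*.006 for s in(-1,1) for q in(-1,1)])*1.5).round())
delta(481.5,-267.5,94,149.6,1)
E
```

```text
tcp_pos: [0.4838, -0.2606, 0.1729]
tcp_pos: [0.4854, -0.2615, 0.1749]
446 [567.17825112 199.32174888] c 484.4 -145.9 [22.6 52.5] 53.8 0.1115
1898 [363.29004215 315.31691254] c 486.4 -271.9 [15.9 92.5] 60.1 0.1116
[[376. 394.]
 [356. 393.]
 [378. 238.]
 [355. 238.]]
clock 12.6 at [ 485.2 -261.4  174.6] heading 150.16 joints [-0.2   0.42  0.75  1.95 -0.36  0.91  1.78] F [ 0.2 -0.3 -0.2] M [-0.02  0.07  0.01] grip 50.4 0.0
n 1 dist 80.9 err [ -3.7  -6.1 -80.6] rot [0.001 0.003 0.01 ] tool-total cm [ 0.05 -0.72  8.06]
0 [ 0.05 -0.72  8.06] [0.001 0.003 0.01 ]
```

View pics/wrist5.png

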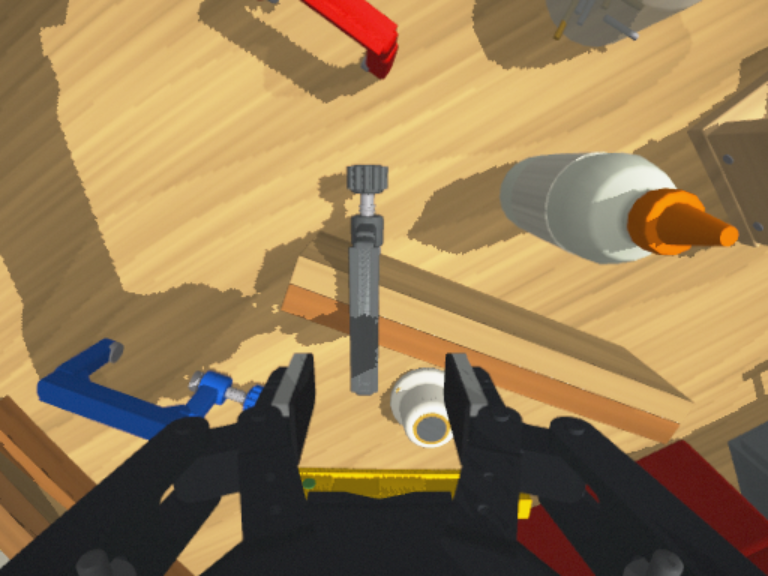

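The small spine lies at columns 350–379, rows 240–394, within 1–2 px of the projection. The fingers are 7 mm off sideways (their midpoint is column 380). I'll correct that and descend.

```bash
python3 -m crank '[[[0,-0.75,2],[0,0,0.003]],[[0,0,3],[0,0,0]],[[0,0,2.5],[0,0,0]],[[0,0,0],[0,0,0]],[[0,0,0],[0,0,0]]]' 4|sed -n 2,4p; python3 -c "
from h import *
delta(481.3,-267.8,94,149.9,1)"
```

```text
tcp_pos: [0.4809, -0.2678, 0.0988]
orientation: [0.814, 3.034, -0.0]
contact_force: [1.1, 0.0, 0.7]
clock 13.1 at [ 480.9 -267.8   98.8] heading 149.98 joints [-0.11  0.52  0.67  2.   -0.46  0.77  1.88] F [1.1 0.  0.7] M [-0.01 -0.02 -0.04] grip 39.9 0.0
n 1 dist 4.8 err [ 0.4 -0.  -4.8] rot [0.    0.001 0.001] tool-total cm [-0.04  0.02  0.48]
0 [-0.04  0.02  0.48] [0.    0.001 0.001]
```

```bash
python3 -m crank '[[[-0.04,0,0.45],[0,0,0]],[[0,0,0],[0,0,0]]]'|sed -n 2,4p;python3 -m crank '[[[0,0,0],[0,0,0]],[[0,0,0],[0,0,0]],[[0,0,0],[0,0,0]],[[0,0,0],[0,0,0]]]' 0.6 60;  python3 -m crank '[[[0,0,-0.5],[0,0,0]],[[0,0,-1],[0,0,0]],[[0,0,-2],[0,0,0]],[[0,0,-3],[0,0,0]],[[0,0,-3],[0,0,0]]]';  python3 -m crank '[[[0,0,-3],[0,0,0]],[[0,0,-3],[0,0,0]],[[0,0,-3],[0,0,0]],[[0,0,-2],[0,0,0]],[[0,0,0],[0,0,0]]]'; python3 -c "
from h import *
delta(537.3,184.2,300,188.1)"
```

```text
tcp_pos: [0.4816, -0.2677, 0.0941]
orientation: [0.813, 3.033, 0.0]
contact_force: [0.5, -0.0, -0.4]
clock: 13.7
tcp_pos: [0.481, -0.2679, 0.0939]
orientation: [0.814, 3.033, -0.0]
contact_force: [-1.6, 0.2, 6.2]
grip_width: 0.0102
gripper_force: 60.9
clock: 14.2
tcp_pos: [0.48, -0.2672, 0.1891]
orientation: [-0.813, -3.033, 0.0]
contact_force: [1.1, 0.6, -4.2]
grip_width: 0.0105
gripper_force: 59.4
clock: 14.7
tcp_pos: [0.4817, -0.2684, 0.301]
orientation: [0.813, 3.03, 0.0]
contact_force: [0.0, -0.8, -4.1]
grip_width: 0.0105
gripper_force: 59.6
clock 14.7 at [ 481.7 -268.4  301. ] heading 149.97 joints [-0.29  0.26  0.85  1.81 -0.22  1.16  1.67] F [ 0.  -0.8 -4.1] M [ 0.   -0.04  0.02] grip 10.5 59.6
n 11 dist 456.0 err [ 55.6 452.6  -1. ] rot [-0.     0.005 -0.665] tool-total cm [17.84 41.97  0.08]
0 [1.62 3.82 0.01] [-0.    0.   -0.06]
1 [1.39 3.91 0.01] [-0.    0.   -0.06]
2 [1.15 3.98 0.01] [-0.    0.   -0.06]
3 [0.91 4.05 0.01] [-0.    0.   -0.06]
4 [0.66 4.09 0.01] [-0.    0.   -0.06]
5 [0.41 4.13 0.01] [-0.    0.   -0.06]
6 [0.16 4.14 0.01] [-0.    0.   -0.06]
7 [-0.09  4.14  0.01] [-0.    0.   -0.06]
8 [-0.34  4.13  0.01] [-0.    0.   -0.06]
9 [-0.59  4.1   0.01] [-0.    0.   -0.06]
10 [-0.84  4.06  0.01] [-0.    0.   -0.06]
```

```bash
python3 -m crank '[[[1.6,3.8,0],[0,0,-0.06]],[[1.4,3.9,0],[0,0,-0.06]],[[1.15,4.0,0],[0,0,-0.06]],[[0.9,4.05,0],[0,0,-0.06]],[[0.66,4.1,0],[0,0,-0.06]]]'|sed -n 2p; python3 -m crank '[[[0.4,4.1,0],[0,0,-0.06]],[[0.16,4.15,0],[0,0,-0.06]],[[-0.1,4.15,0],[0,0,-0.06]],[[-0.34,4.15,0],[0,0,-0.06]],[[-0.6,4.1,0],[0,0,-0.06]]]'|sed -n 2p;python3 -m crank '[[[-0.84,4.06,0],[0,0,-0.06]],[[0,0,0],[0,0,0]],[[0,0,0],[0,0,0]],[[0,0,0],[0,0,0]]]'|sed -n 2p
python3 - <<'E'
from h import *
p,d,c=grab("wrist"); save("wrist6.png",p); delta(537.3,184.2,300,188.1,1)
W=cloud(c,d); Z=W[:,:,2]; hsv=cv2.cvtColor(p,cv2.COLOR_RGB2HSV); u=np.array([-.139,.990]); v=np.array([.990,.139])
m=(Z>.162)&(Z<.182)&(hsv[:,:,1]<90)&(hsv[:,:,2]<160); n,l,s,_=cv2.connectedComponentsWithStats(m.astype(np.uint8))
for i in range(1,n):
    if s[i,4]<200: continue
    px=np.argwhere(l==i)[:,::-1]; Q=onplane(c,px,.17)[:,:2]*1000; (cx,cy),wh,a=cv2.minAreaRect(Q.astype(np.float32))
    q=Q-[534.1,207]; print(px.mean(0)*1.5,"c",round(cx,1),round(cy,1),np.round(wh),round(a,1),"s",(q@u).min().round(),(q@u).max().round(),"t",(q@v).min().round(),(q@v).max().round())
E
```

```text
tcp_pos: [0.5051, -0.0601, 0.2968]
tcp_pos: [0.5314, 0.1452, 0.2965]
tcp_pos: [0.5373, 0.1833, 0.2971]
clock 16.15 at [537.5 183.1 297.5] heading -172.35 joints [-0.86  0.26  0.51  1.76 -0.14  1.16  1.4 ] F [-0.2  0.5 -4.1] M [0.   0.03 0.01] grip 10.6 59.8
n 1 dist 2.8 err [-0.2  1.1  2.5] rot [-0.001 -0.001 -0.008] tool-total cm [ 0.01  0.11 -0.25]
0 [ 0.01  0.11 -0.25] [-0.001 -0.001 -0.008]
[299.47079716 270.51854775] c 539.6 126.7 [16. 92.] 63.9 s -110.0 -51.0 t -46.0 34.0
[609.         290.13636364] c 524.0 346.5 [111.  23.] 7.6 s 128.0 151.0 t -46.0 65.0
[490.8915547  276.65355086] c 521.7 261.2 [18. 91.] 61.7 s 24.0 87.0 t -44.0 35.0
```

View pics/wrist6.png

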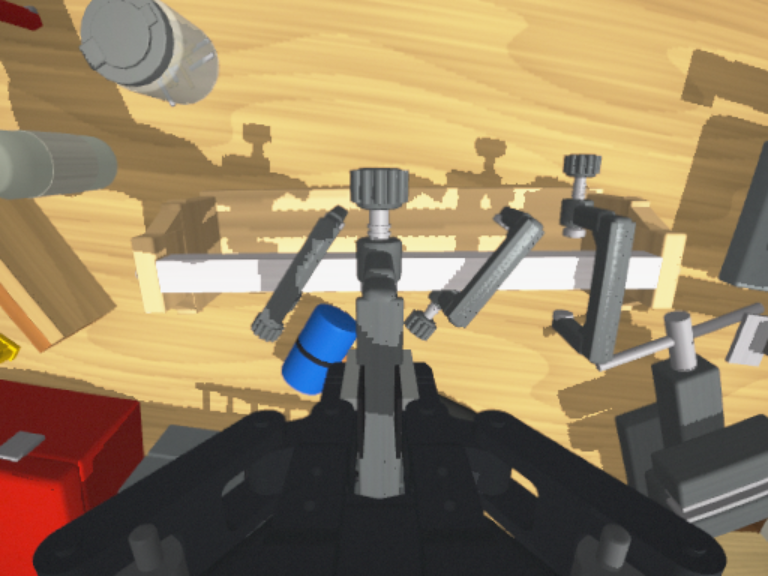

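The wrist view shows the held small clamp at column 380 between hung_2 (column 300) and hung_1 (column 490). There are about 15 mm of clearance on each side, and the big clamp hangs undisturbed at right. I'll lower it here.

```bash
python3 -m crank '[[[0,0,2.5],[0,0,-0.008]],[[0,0,4],[0,0,0]],[[0,0,3.5],[0,0,0]],[[0,0,2],[0,0,0]],[[0,0,0],[0,0,0]]]'|sed -n 2,4p;python3 -m crank '[[[0,0,0],[0,0,0]],[[0,0,0],[0,0,0]]]'|sed -n 2,4p
python3 - <<'E'
from h import *
delta(537.4,183.4,154,188.1,1)
E
```

```text
tcp_pos: [0.5356, 0.1828, 0.1753]
orientation: [0.222, -3.128, 0.004]
contact_force: [-0.8, -0.1, -3.7]
tcp_pos: [0.5391, 0.1848, 0.1799]
orientation: [-0.224, 3.131, 0.002]
contact_force: [0.9, 0.5, -5.0]
clock 16.85 at [539.1 184.8 179.9] heading -171.8 joints [-0.81  0.39  0.47  1.89 -0.22  0.91  1.48] F [ 0.9  0.5 -5. ] M [ 0.01  0.01 -0.03] grip 10.2 59.7
n 1 dist 26.0 err [ -1.7  -1.4 -25.9] rot [0.001 0.003 0.002] tool-total cm [ 0.2  -0.12  2.59]
0 [ 0.2  -0.12  2.59] [0.001 0.003 0.002]
```

```bash
python3 -m crank '[[[0.15,-0.1,1],[0,0.003,0]],[[0,0,1],[0,0,0]],[[0,0,0],[0,0,0]],[[0,0,0],[0,0,0]]]'|sed -n 2,4p; for i in 1 2 3; do python3 -m crank '[[[0,0,0.13],[0,0,0]],[[0,0,0],[0,0,0]]]'|sed -n 2,4p; done
```

```text
tcp_pos: [0.5362, 0.1837, 0.1578]
orientation: [0.226, -3.13, 0.001]
contact_force: [-0.7, 0.0, -5.0]
tcp_pos: [0.5366, 0.1839, 0.157]
orientation: [0.226, -3.131, 0.0]
contact_force: [-0.3, 0.7, -4.9]
tcp_pos: [0.5365, 0.1838, 0.1556]
orientation: [0.226, -3.13, 0.0]
contact_force: [0.2, 0.2, -5.1]
tcp_pos: [0.5364, 0.1837, 0.1542]
orientation: [0.226, -3.13, 0.0]
contact_force: [0.1, -0.9, -4.3]
```

```bash
python3 -m crank '[[[0,0,0.1],[0,0,0]],[[0,0,0],[0,0,0]]]'|sed -n 2,4p;python3 -c "
from h import *
delta(537.4,183.4,154,188.1,1)"
```

```text
tcp_pos: [0.5365, 0.1838, 0.154]
orientation: [0.226, -3.13, -0.0]
contact_force: [-2.5, -0.5, 3.1]
clock 18.05 at [536.5 183.8 154. ] heading -171.75 joints [-0.8   0.42  0.46  1.91 -0.24  0.87  1.5 ] F [-2.5 -0.5  3.1] M [-0.19  0.77  0.02] grip 10.8 60.8
n 1 dist 1.0 err [ 0.9 -0.4  0. ] rot [ 0.001 -0.003  0.003] tool-total cm [-0.09 -0.05 -0.  ]
0 [-0.09 -0.05 -0.  ] [ 0.001 -0.003  0.003]
```

In contact. Release, back off straight up, move aside and inspect.

```bash
python3 -m crank '[[[0,0,0],[0,0,0]],[[0,0,0],[0,0,0]],[[0,0,0],[0,0,0]]]' 3 |sed -n 2,6p; python3 -m crank '[[[0,0,-1],[0,0,0]],[[0,0,-2],[0,0,0]],[[0,0,-4.5],[0,0,0]],[[0,0,-4.5],[0,0,0]],[[0,0,-4.5],[0,0,0]]]'|sed -n 2p; python3 -m crank '[[[4,0,-1],[0,0,0]],[[4,0,0],[0,0,0]],[[2,0,0],[0,0,0]],[[0,0,0],[0,0,0]],[[0,0,0],[0,0,0]]]'|sed -n 2p
python3 - <<'E'
from h import *
p,d,c=grab("wrist"); q,dq,cq=grab("scene"); t,dt,ct=grab("top")
cv2.imwrite("pics/final.png",np.hstack([cv2.resize(t[140:250,80:360],(400,300)),cv2.resize(q[60:330,60:480],(400,300))])[:,:,::-1])
for nm,(c_,P,D) in {"wrist":(c,p,d),"top":(ct,t,dt)}.items():
  W=cloud(c_,D); Z=W[:,:,2]; hsv=cv2.cvtColor(P,cv2.COLOR_RGB2HSV); u=np.array([-.139,.990]); v=np.array([.990,.139])
  R=(W[:,:,0]>.3)&(W[:,:,0]<.7)&(W[:,:,1]<.42)&(W[:,:,1]>-.4)
  for tag,m in (("clamp",(Z>.162)&(Z<.182)&(hsv[:,:,1]<90)&(hsv[:,:,2]<160)),("block",(Z>.082)&(Z<.098)&(hsv[:,:,1]>70))):
    n,l,s,_=cv2.connectedComponentsWithStats((m&R).astype(np.uint8))
    for i in range(1,n):
      if s[i,4]<100: continue
      px=np.argwhere(l==i)[:,::-1]; z=np.nanmedian(Z[l==i]); Q=onplane(c_,px,z)[:,:2]*1000; (cx,cy),wh,a=cv2.minAreaRect(Q.astype(np.float32)); w=np.array([cx,cy])-[534.1,207]
      print(nm,tag,"c",round(cx,1),round(cy,1),np.round(wh),round(a,1),"s,t",(w@u).round(),(w@v).round(),"z",z.round(3))
E
```

```text
tcp_pos: [0.5369, 0.1839, 0.1535]
orientation: [0.226, -3.131, -0.0]
contact_force: [-0.5, -0.1, -0.9]
grip_width: 0.0301
gripper_force: 0.0
tcp_pos: [0.5369, 0.1835, 0.3208]
tcp_pos: [0.4385, 0.1696, 0.3295]
wrist clamp c 511.7 140.4 [16. 36.] 63.5 s,t -63.0 -31.0 z 0.171
wrist clamp c 505.6 268.7 [18. 60.] 61.8 s,t 65.0 -20.0 z 0.171
wrist clamp c 515.0 344.4 [96. 21.] 8.1 s,t 139.0 0.0 z 0.172
wrist clamp c 541.1 183.9 [94. 16.] 8.7 s,t -24.0 4.0 z 0.172
wrist block c 333.9 -196.5 [14. 40.] 86.9 s,t -372.0 -254.0 z 0.083
wrist block c 604.6 -170.2 [154.  48.] 38.7 s,t -383.0 17.0 z 0.092
wrist block c 536.9 12.5 [61. 21.] 24.6 s,t -193.0 -24.0 z 0.089
wrist block c 475.0 390.9 [22. 46.] 79.7 s,t 190.0 -33.0 z 0.09
top clamp c 542.3 186.3 [91. 18.] 8.9 s,t -22.0 5.0 z 0.17
top clamp c 540.6 351.7 [75. 19.] 8.6 s,t 142.0 27.0 z 0.171
top clamp c 539.6 127.4 [16. 91.] 63.4 s,t -80.0 -6.0 z 0.171
top clamp c 522.1 264.2 [17. 88.] 61.0 s,t 58.0 -4.0 z 0.171
top block c 557.0 -212.2 [279.  37.] 38.9 s,t -418.0 -36.0 z 0.09
```

View pics/final.png

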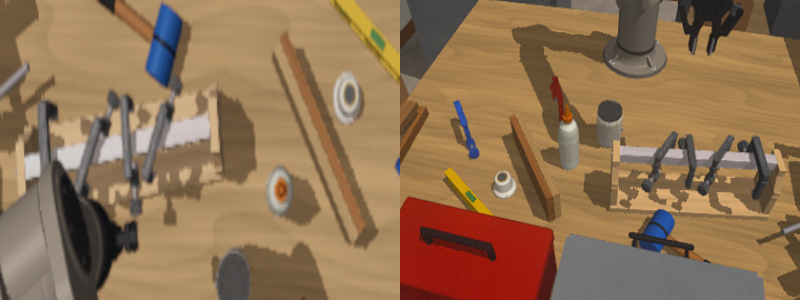

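The final view shows both clamps on the bar, square to within about 0.7° of the bar normal, with tops at 0.171–0.172 m. They sit at s ≈ −23 and +140 mm along the bar, clear of hung_1 and hung_2, which have not moved. The block is still at (557,−212), 38.9°. Handing in.

```bash
python3 -c "
from h import *
print(r.hand_in())"
```

```text
the job is handed in; nothing more can be done
None
```

Both clamps hang level and square on the rack bar, clear of the other clamps, with the block and everything else unmoved, and the job was handed in at about 19 s on the robot's clock.

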